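# Put the cold chisel away in the latched tool case

## Task

Put the cold chisel away in the tool case: flip the case's over-centre latch fully open, swing the lid up until it stands about upright and stays there, then lay the chisel flat on the floor of the case's wide front compartment, lengthwise, without dropping it. Leave the latch and the lid open, and leave the other things on the bench and in the case where they are.

Things in the scene. Friction and masses are not known exactly. Their poses are not given: they have to be found in the camera images.
- case: Fixed, flat painted steel tool case, 190 (x) x 330 (y) x 65 mm high without its lid, walls and floor 4 mm thick. Origin: centre of its underside, on the bench. x points from its front wall (robot side, with latch) to its hinge wall, y along its length to the left, z up. Inside, a 45 mm high upright divider along y at x = +30 mm separates the wide front compartment (x -91 to +28 mm, y -161 to +161 mm) from a narrow rear one that holds an oilstone.
- bay (a point): Centre of the front compartment's floor (4 mm above the bench). Same axes as the case.
- lid (a joint): Lid angle in rad: 0 shut, 1.57 upright, stop at 1.75. The hinge is stiff: it takes about 5 to 9 N at the tab to lift, and the lid stays where it is left. While the latch is shut the lid moves only about 0.01 rad.
- lid_hinge (a point): Point on the lid's hinge axis, mid-length, along the far top edge of the case, 65 mm above the bench; the axis runs along the case's y. The lid is a plate 190 x 330 x 10 mm whose underside is at this height when shut. With the lid upright, the opened latch's wire bail (30 mm wide) sticks out about 45 mm from the lid's inner face over the case, about 280 mm above the bench.
- tab (a point): Grip point on the lid's lift tab, a flat steel tongue that sticks out 45 mm forward from the lid's front edge, 24 mm wide (along the case's y), 8 mm thick, at y = +70 mm of the case. The point lies 32 mm out from the lid's edge, in mid-thickness, 222 mm from the hinge axis (222 mm in front of it and 5 mm above when shut). The tab turns with the lid; pinched across its width it can pivot between the fingers. Axes: those of the lid; shut, those of the case.
- latch (a joint): Latch lever angle in rad: 0 shut (lever lies flat on the lid, pointing to the hinge), 2.2 fully open (swung up and over to the front, slanting up and forward). A spring pulls it shut below about 0.9 and throws it open above; at most about 3 N at its tip. Swinging open pushes the wire bail out from under the keeper on the case's front; the bail clears the keeper from about 0.8 on. The latch rides on the lid.
- latch_tip (a point): Centre of the finger grip of the latch lever: an upturned steel end 16 mm wide (along the case's y), 8 mm thick, 22 mm high, standing over the lid; the point is 22 mm above the lid's top (97 mm above the bench when shut) and its underside is 10 mm above the lid. The lever behind it is also 16 mm wide. Axes turn with the lever; shut, those of the case.
- latch_pivot (a point): Lever pivot, axis along the case's y, 6 mm in front of the lid's front edge and 12 mm above the lid's top, at y = -55 mm of the case. Shut, the latch_tip point is 52 mm behind (case +x) and 10 mm above this point; opening, it goes up and forward (towards case -x) on a 53 mm radius.
- chisel_mid (a point): Flat cold chisel of dark bare steel lying on the bench, 190 mm long, 14 mm thick bar 22 mm wide, thinning to a 27 mm wide blade at its +x end. The point is the centre of its length, half-way up (7 mm above the bench). x along it to the blade, z up. About 0.3 kg. It lies to the left or right of the case, the screwdriver on the other side.
- screwdriver: Bystander: wood-handled screwdriver 200 mm long, lying on the bench.
- oilstone: Bystander: brown sharpening stone 50 x 150 x 22 mm lying in the rear compartment of the case.
- jar: Bystander: amber glass jar with a metal cap, 64 mm across, 85 mm tall.
- mug: Bystander: white mug, 80 mm across, 90 mm tall.
- offcut: Bystander: wood block 90 x 60 x 35 mm.
- tape: Bystander: black tape measure 60 x 32 x 55 mm high.
There are look-alikes about, which are no part of the job. Several things look just like the part that bears chisel_mid: the one meant starts farthest to the robot's left.

How it is judged:
By the outcome, as a careful person would: the job done as asked, in the order asked, and still so for the second after the job is handed in, with the robot touching nothing.
It also fails if it takes over 67 s, if anything falls off the work surface, if the arm or the gripper's body presses on something with over 40 N, if the wrist force passes 120 N, or if a joint passes its speed limit or range.

## Robot

A 6-joint arm with a two-finger parallel gripper is mounted at the origin on the work surface. World frame = base frame: x ahead of the robot, y to its left, z up, the work surface at z = 0. Lengths are in mm, angles in degrees, forces in N, time in s.
With the tool pointing down it reaches from about 300 to 850 mm from the base axis. Payload 4.2 kg.
Tool frame: the origin (TCP) lies midway between the tips of the shut fingers; the grasp point (between the pads) lies 19 mm behind it (env.grip_depth is the distance from the TCP to the grasp point, in mm); z points along the fingers, y is the line along which they close (so a half turn about z gives the same grasp; the last joint's range is limited). The gripper opens to 91 mm and grips with 3 to 60 N. Pads are 32 mm wide; open, the fingers measure 118 mm over their backs; the gripper's body (76 mm by 178 mm) begins 60 mm behind the grasp point.
Start: joints at [75.287, 18.312, 89.639, -0, 72.044, -1.146], TCP at [134.892, 558.97, 213.976] pointing down, gripper open.
Joint ranges: [-177.97, 177.97], [-48.28, 115.42], [12.27, 149.76], [-77.06, 257.06], [2.81, 150.46], [-146.56, 146.56]. Speed limits (degrees/s): [147.25, 147.25, 180, 180, 180, 180].

## Interface

Orientations are given as [roll, pitch, yaw] about the fixed x, y, z axes, in that order (R = Rz(yaw) Ry(pitch) Rx(roll)).
In Python, from workcell import env, eyes gives the robot as it stands.
- The arm moves only by the tool send_rows, never from a script. Its argument "motion" is a list of rows, each a list of 7 numbers: the shift along the world's x, y, z normalised to -1 to 1, where 1 is 0.5 m, then the turn, a rotation vector about the world's x, y, z normalised to -1 to 1, where 1 is 60 degrees, then the opening, from -1 (shut) to 1 (fully open). A call has 1 to 20 rows; each row is the pose to reach, as a shift and turn from the pose commanded when the call began; what a row does not reach only later rows make up. A row lasts 1/8 s, in which the tool goes at most 62.5 mm and 10.7 degrees, less where a joint would pass 70% of its speed; a pose out of reach is approached as far as the arm can. A call with a number of a shift or a turn outside -1 to 1 is refused whole. A call with a gripper value outside its range is refused whole. The fingers move at their own pace and stop on an object; "squeeze" is the grip in N (left out, the last holds). Time passes only in rows, so rows that repeat a pose let the fingers close. It gives the time, the measured TCP pose, the force, the opening and the grip force at its end, in the units of the state.
- env.state(): the state, without advancing time (a new reading comes with each control period).
- eyes.grab_frame(name): name is "scene" or "top" or "wrist"; returns a dict with "pixels" (480x640x3 uint8, red, green, blue), "depth" (480x640 float32, mm along the optical axis (not along the pixel's ray), 0 where there is no reading), "fx", "fy", "cx", "cy" (pixels), "distortion" ([k1, k2, p1, p2, k3] as OpenCV has them; the pictures are not rectified), "R" (3x3) and "t" (3): a world point X has camera coordinates R X + t; the wrist camera has in their place "T_tool_cam" (4x4, takes a point from camera to tool coordinates, whose origin is the TCP and whose axes are the flange's). Camera axes: x right, y down, z forward; pixel columns grow to the right and rows downward; lengths in mm; the calibration is good to about 2 mm. A picture is of the moment at which its call begins: read the wrist's pose just before it.
- env.job_done(): hands the job in; it is judged then, once.
The state is a dict: "time_s": time; "qpos": joint angles; "qvel": joint speeds; "effort": joint torques, N m; "ee_pos": TCP position; "ee_rot": TCP orientation; "force": force on the tool from outside, world axes, zero at the start; "torque": the same for the moment, N m; "gripper_width": finger opening in mm; "gripper_force": force on a finger pad.
Only numpy, scipy, OpenCV 4.12 (cv2) and the standard library are available. Lean on these libraries where they do the work, as an engineer would, in place of code of your own. Each camera call takes 0.05 s, during which the arm holds its last target. There are 200 camera calls.

## Working session

There is one attempt and no reset: what is moved stays moved. The work goes in short steps, Python scripts to look and compute and a tool call to move; the robot and the scene stay as the last step left them, time stands still between calls to the robot, and variables do not carry over. Pictures are saved under pics/ and viewed, at most 10 in all, crops included, and the job is handed in when it is done.

Besides the shell and the picture viewer there is one more tool, called after "Call:" in YAML: its name, and indented under it one key for each argument. send_rows: Moves the arm, as the interface text tells. Its arguments: {"type":"object","properties":{"motion":{"type":"array"},"squeeze":{"type":"number"}},"required":["motion"]}

```bash
ls; mkdir -p pics; cat > h.py <<'E'
import numpy as np, cv2
from workcell import env, eyes
from scipy.spatial.transform import Rotation as Ro
def grab(n):
    s=env.state(); f=eyes.grab_frame(n)
    if 'T_tool_cam' in f:
        T=np.eye(4); T[:3,:3]=Ro.from_euler('xyz',s['ee_rot'],degrees=True).as_matrix(); T[:3,3]=s['ee_pos']
        M=T@np.array(f['T_tool_cam']); f['Rwc']=M[:3,:3]; f['twc']=M[:3,3]
    else:
        R=np.array(f['R']); f['Rwc']=R.T; f['twc']=-R.T@np.array(f['t'])
    f['K']=np.array([[f['fx'],0,f['cx']],[0,f['fy'],f['cy']],[0,0,1.]]); f['D']=np.array(f['distortion'],float)
    return f
def ray(f,u,v):
    p=cv2.undistortPoints(np.array([[[u,v]]],float),f['K'],f['D'])[0,0]
    return f['Rwc']@np.array([p[0],p[1],1.])
def onz(f,u,v,z):
    d=ray(f,u,v); return f['twc']+d*(z-f['twc'][2])/d[2]
def dep(f,u,v):
    u,v=int(round(u)),int(round(v)); w=f['depth'][v-1:v+2,u-1:u+2]; w=w[w>0]
    return f['twc']+ray(f,u,v)*np.median(w)
def proj(f,X):
    Rcw=f['Rwc'].T; t=-Rcw@f['twc']
    return cv2.projectPoints(np.array(X,float).reshape(-1,1,3),cv2.Rodrigues(Rcw)[0],t,f['K'],f['D'])[0].reshape(-1,2)
def save(f,name): cv2.imwrite('pics/'+name,f['pixels'][:,:,::-1])
E
python3 - <<'E'
from h import *
import pickle
F={}
for n in ('top','scene'):
    f=grab(n); F[n]=f; save(f,n+'0.png'); print(n,f['twc'].round(),f['Rwc'].round(2).tolist(),f['D'])
pickle.dump(F,open('F0.pkl','wb'))
print(env.state())
E
```

```text
pics
top [ 382.  -46. 1509.] [[-0.0, -1.0, 0.09], [-1.0, 0.0, -0.01], [0.01, -0.09, -1.0]] [0.02447183 0.         0.         0.         0.        ]
scene [1378. -384. 1332.] [[0.33, 0.75, -0.57], [0.94, -0.25, 0.21], [0.02, -0.61, -0.79]] [0.01985455 0.         0.         0.         0.        ]
{'time_s': 0.1, 'qpos': array([ 7.52883092e+01,  1.83485683e+01,  8.96992233e+01, -2.12655463e-03,
        7.20412466e+01, -1.14559393e+00]), 'qvel': array([-0.05332432, -0.15685544, -0.1405751 , -0.05110231,  0.04415285,
        0.00051607]), 'effort': array([-5.94870053e-04, -4.13334632e+01, -2.32510275e+01,  7.28288549e-02,
        4.20979725e-02, -4.00749173e-05]), 'ee_pos': array([134.77337258, 558.53570638, 213.19971878]), 'ee_rot': array([-1.79910939e+02,  2.41376508e-04,  1.66434561e+02]), 'force': array([ 0.58120387, -0.03288575,  0.25971778]), 'torque': array([-0.00291869,  0.00179486, -0.00229386]), 'gripper_force': 0.0, 'gripper_width': 91.09395672200507}
```

View pics/top0.png

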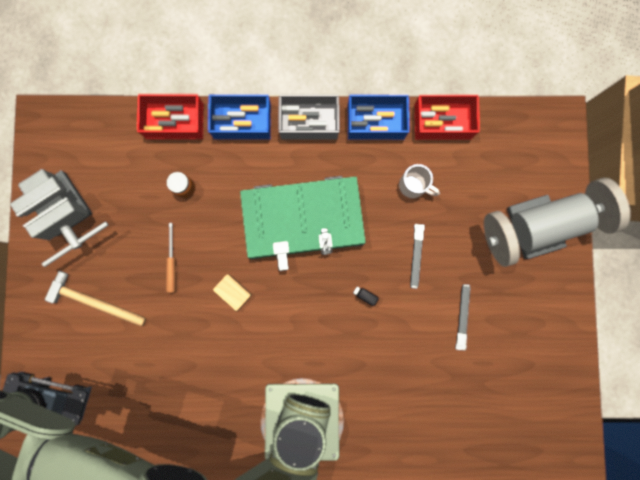

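View pics/scene0.png

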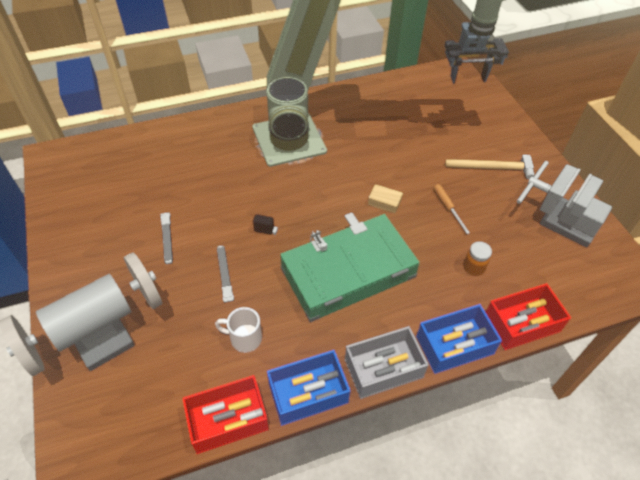

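The top view shows the case (lid corners about (241,188), (358,178), (364,245), (248,258)), with the tab at (283,262) and the latch at (325,240). The wanted chisel is at (417,255), left of its look-alike at (463,317), and its bright end is at (419,230). The scene view agrees: latch (319,240), tab (355,223), chisel (225,273).

```bash
python3 - <<'E'
from h import *
import pickle
F=pickle.load(open('F0.pkl','rb')); t,s=F['top'],F['scene']
for n,u,v in [('FL',248,258),('FR',364,245),('BR',358,178),('BL',241,188),('tab',283,265),('latch',325,236)]:
    print(n,onz(t,u,v,75).round(),dep(t,u,v).round())
for n,u,v in [('ch+',419,226),('ch-',415,286),('chm',417,256)]: print(n,onz(t,u,v,14).round(),dep(t,u,v).round())
for n,u,v in [('ch+',228,299),('ch-',221,247),('chm',225,273)]: print('s',n,onz(s,u,v,14).round(),dep(s,u,v).round())
for n,u,v in [('tape',367,297),('offcut',231,292),('mug',417,182),('jar',179,184),('driver',170,258)]: print(n,dep(t,u,v).round())
# mask chisel in top: depth-based
E
```

```text
FL [456. 144.  75.] [460. 154.  -2.]
FR [ 492. -177.   75.] [ 498. -184.   -0.]
BR [ 681. -162.   75.] [ 697. -169.   -4.]
BL [653. 166.  75.] [667. 177.  -3.]
tab [437.  47.  75.] [437.  48.  73.]
latch [517. -69.  75.] [516. -69.  89.]
ch+ [ 552. -344.   14.] [ 553. -345.    5.]
ch- [ 378. -329.   14.] [ 378. -330.    8.]
chm [ 464. -336.   14.] [ 464. -336.   14.]
s ch+ [ 558. -343.   14.] [ 555. -343.    9.]
s ch- [ 383. -322.   14.] [ 382. -322.   13.]
s chm [ 474. -331.   14.] [ 475. -332.   15.]
tape [ 348. -186.   53.]
offcut [363. 197.  34.]
mug [ 684. -342.    2.]
jar [662. 337.  83.]
driver [460. 374.  22.]
```

Call:
send_rows:
  motion:
    - [0.33, -0.5, 0.4, 0, 0, 0.17, 1]
    - [0.6, -0.9, 0.4, 0, 0, 0.333, 1]
    - [0.6, -1, 0.4, 0, 0, 0.333, 1]
    - [0.6, -1, 0.4, 0, 0, 0.333, 1]
    - [0.6, -1, 0.4, 0, 0, 0.333, 1]
    - [0.6, -1, 0.4, 0, 0, 0.333, 1]
    - [0.6, -1, 0.4, 0, 0, 0.333, 1]
    - [0.6, -1, 0.4, 0, 0, 0.333, 1]
    - [0.6, -1, 0.4, 0, 0, 0.333, 1]
    - [0.6, -1, 0.4, 0, 0, 0.333, 1]
    - [0.6, -1, 0.4, 0, 0, 0.333, 1]
    - [0.6, -1, 0.4, 0, 0, 0.333, 1]
    - [0.6, -1, 0.4, 0, 0, 0.333, 1]
    - [0.6, -1, 0.4, 0, 0, 0.333, 1]
    - [0.6, -1, 0.4, 0, 0, 0.333, 1]

```text
time_s: 1.98
ee_pos: [434.6, 59.7, 414.0]
ee_rot: [180.0, 0.0, -173.5]
force: [-0.2, -0.0, 0.6]
gripper_width: 90.9
gripper_force: 0.0
```

```bash
python3 - <<'E'
from h import *
import pickle
f=grab('wrist'); save(f,'w1.png'); pickle.dump(f,open('w1.pkl','wb'))
s=env.state(); print(s['time_s'],s['ee_pos'],s['ee_rot'],s['qpos']); print(f['T_tool_cam'],f['twc'],f['K'])
E
```

```text
2.025 [434.61547837  59.53756298 413.99477686] [ 1.79992313e+02  1.82120519e-03 -1.73516439e+02] [ 6.29225407e+00  2.04678384e+00  8.20344964e+01  7.73403095e-03
  9.59169242e+01 -9.01905098e+01]
[[-8.75893548e-04 -9.63655141e-01 -2.67147903e-01  7.47388217e+01]
 [ 9.99999454e-01 -6.91718337e-04 -7.83517806e-04  1.24319936e+00]
 [ 5.70249858e-04 -2.67148443e-01  9.63655220e-01 -1.70142181e+02]
 [ 0.00000000e+00  0.00000000e+00  0.00000000e+00  1.00000000e+00]] [360.15414195  52.41801589 584.11435479] [[409.34481739   0.         320.1811779 ]
 [  0.         409.34481739 238.22154698]
 [  0.           0.           1.        ]]
```

View pics/w1.png

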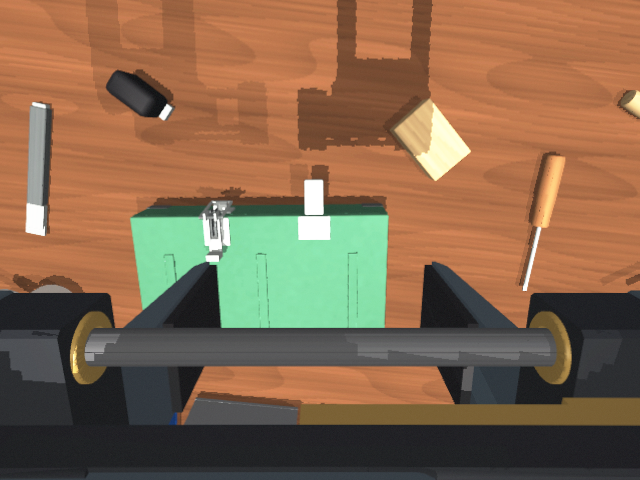

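The wrist view shows the tab (tip (314,181), root plate about (314,228)), the latch finger grip near (214,257), the lid's front corners at (133,217) and (387,213), and the chisel from (39,103) to its bright blade (36,234). I'll take a second view from further right and lower.

Call:
send_rows:
  motion:
    - [0, -0.1, -0.05, 0, 0, 0, 1]
    - [0, -0.2, -0.1, 0, 0, 0, 1]
    - [0, -0.3, -0.16, 0, 0, 0, 1]
    - [0, -0.3, -0.16, 0, 0, 0, 1]
    - [0, -0.3, -0.16, 0, 0, 0, 1]

```text
time_s: 2.65
ee_pos: [435.2, -90.6, 334.5]
ee_rot: [180.0, 0.0, -173.6]
force: [-0.1, 0.3, 0.6]
gripper_width: 90.9
gripper_force: 0.0
```

```bash
python3 - <<'E'
from h import *
import pickle
f=grab('wrist'); save(f,'w2.png'); pickle.dump(f,open('w2.pkl','wb'))
s=env.state(); print(s['time_s'],s['ee_pos'],s['ee_rot'])
E
```

```text
2.7 [435.36288944 -90.26131716 334.80998498] [ 1.79989674e+02  9.11669520e-02 -1.73538993e+02]
```

View pics/w2.png

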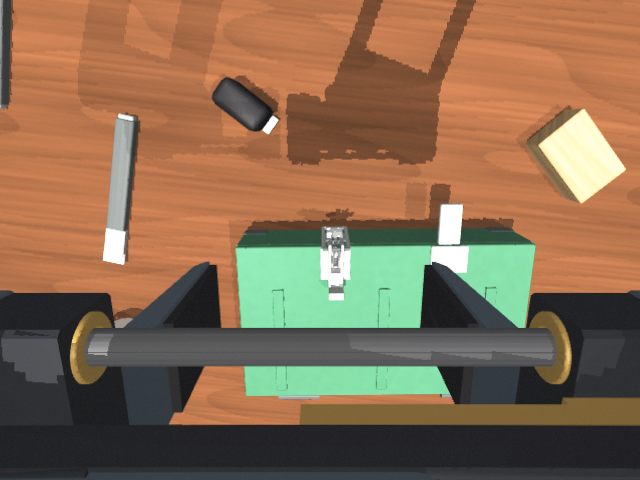

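```bash
cat >> h.py <<'E'
def cloud(f):
    v,u=np.mgrid[0:480,0:640]
    p=cv2.undistortPoints(np.stack([u,v],-1).reshape(-1,1,2).astype(float),f['K'],f['D']).reshape(480,640,2)
    d=f['depth'][...,None]
    return f['twc']+(np.concatenate([p,np.ones((480,640,1))],-1)*d)@f['Rwc'].T
def tri(fs,uvs):
    A=np.zeros((3,3));b=np.zeros(3)
    for f,(u,v) in zip(fs,uvs):
        d=ray(f,u,v); d/=np.linalg.norm(d); P=np.eye(3)-np.outer(d,d); A+=P; b+=P@f['twc']
    return np.linalg.solve(A,b)
E
python3 - <<'E'
from h import *
import pickle
a,b=[pickle.load(open(n,'rb')) for n in('w1.pkl','w2.pkl')]
for n,p,q in [('tabtip',(314,181),(451.5,205)),('tabroot',(314,214),(450,243)),('FR',(133,217),(237,248)),('FL',(387,213),(533,243)),('latch',(214,257),(336,292)),('ch-',(39,103),(126,116)),('ch+',(36,233),(115,262))]:
    print(n,tri([a,b],[p,q]).round(1),'depth',dep(a,*p).round(),dep(b,*q).round())
for k,f in (('w1',a),('w2',b)):
    X=cloud(f); ok=f['depth']>0; ok[260:]=False if k=='w2' else ok[260:]
    ok=f['depth']>0; gr=np.zeros_like(ok); gr[:262]=1
    m=ok&gr&(X[...,1]<-290)&(X[...,1]>-380)&(X[...,2]>7)&(X[...,2]<25)
    P=X[m]; r=cv2.minAreaRect(P[:,:2].astype(np.float32)); print(k,'chisel',m.sum(),r,np.median(P[:,2]))
    m=ok&(X[...,2]>70)&(X[...,2]<80)&(X[...,0]<560)&(np.abs(X[...,1])<220)&(np.arange(480)[:,None]<330)
    print('lid z',np.median(X[m][:,2]), 'bench z',np.median(X[ok&(np.abs(X[...,2])<8)][:,2]))
    m=ok&(X[...,2]>83)&(X[...,2]<120)&(X[...,0]<560)&(X[...,0]>440)&(abs(X[...,1]+60)<40)
    vv,uu=np.nonzero(m); P=X[m]; print('latch pts',m.sum(),P.min(0).round(),P.max(0).round(),uu.min(),uu.max(),vv.min(),vv.max())
    t=P[:,0]>P[:,0].max()-12; print('tip',P[t].mean(0).round(1),P[t].min(0).round(1),P[t].max(0).round(1))
E
```

```text
tabtip [428.5  52.2  69.4] depth [428.  52.  74.] [428.  51.  73.]
tabroot [469.2  56.7  75.5] depth [470.  57.  74.] [469.  57.  74.]
FR [ 502.3 -175.3   66.9] depth [ 500. -172.   73.] [ 501. -174.   75.]
FL [459.5 149.4  70.3] depth [461. 152.  59.] [461. 150.  69.]
latch [532.8 -61.8  95.5] depth [529. -59. 108.] [529. -62. 103.]
ch- [ 375.7 -320.8   12.4] depth [ 375. -322.   11.] [ 376. -321.   12.]
ch+ [ 555.6 -336.6   14.1] depth [ 557. -341.    8.] [ 558. -339.    8.]
w1 chisel 2447 ((466.7641296386719, -330.0137023925781), (27.71885108947754, 186.02578735351562), 83.10565948486328) 12.873807968962865
lid z 75.18271254543242 bench z -0.5414534737799386
latch pts 767 [475. -82.  83.] [536. -53. 109.] 199 225 209 261
tip [529.6 -60.8  99.7] [524.2 -69.2  87.4] [536.2 -53.1 109.2]
w2 chisel 3032 ((466.30035400390625, -332.5861511230469), (27.613941192626953, 185.2756805419922), 84.28642272949219) 13.057645971318408
lid z 75.03387311882514 bench z -0.5213582424554488
latch pts 898 [475. -82.  83.] [537. -53. 108.] 322 350 239 300
tip [529.7 -62.2 100.2] [524.9 -69.7  86.8] [536.9 -54.2 108.4]
```

Call:
send_rows:
  motion:
    - [0.05, 0.015, -0.1, 0, 0, 0.01, 0.3]
    - [0.1, 0.03, -0.2, 0, 0, 0.01, 0.1]
    - [0.15, 0.045, -0.3, 0, 0, 0.01, 0.1]
    - [0.1965, 0.06, -0.38, 0, 0, 0.01, 0.1]
    - [0.1965, 0.06, -0.42, 0, 0, 0.01, 0.1]
    - [0.1965, 0.06, -0.46, 0, 0, 0.01, 0.1]
    - [0.1965, 0.06, -0.49, 0, 0, 0.01, 0.1]
    - [0.1965, 0.06, -0.504, 0, 0, 0.01, 0.1]
    - [0.1965, 0.06, -0.504, 0, 0, 0.01, 0.1]
    - [0.1965, 0.06, -0.504, 0, 0, 0.01, -0.5]
    - [0.1965, 0.06, -0.504, 0, 0, 0.01, -1]
    - [0.1965, 0.06, -0.504, 0, 0, 0.01, -1]
    - [0.1965, 0.06, -0.504, 0, 0, 0.01, -1]
    - [0.1965, 0.06, -0.504, 0, 0, 0.01, -1]
  squeeze: 20

```text
time_s: 4.45
ee_pos: [533.5, -62.5, 82.2]
ee_rot: [-179.8, 0.0, -172.9]
force: [0.7, -4.8, 0.7]
gripper_width: 15.8
gripper_force: 20.0
```

Call:
send_rows:
  motion:
    - [-0.0035, -0.0035, 0.013, 0, 0, 0, -1]
    - [-0.0079, -0.004, 0.0248, 0, 0, 0, -1]
    - [-0.0226, -0.0058, 0.0482, 0, 0, 0, -1]
    - [-0.043, -0.0084, 0.0668, 0, 0, 0, -1]
    - [-0.0673, -0.0114, 0.0796, 0, 0, 0, -1]
    - [-0.0941, -0.0147, 0.0856, 0, 0, 0, -1]
    - [-0.1217, -0.0182, 0.0844, 0, 0, 0, -1]
    - [-0.1477, -0.0214, 0.076, 0, 0, 0, -1]
    - [-0.1637, -0.0234, 0.0668, 0, 0, 0, -1]
    - [-0.175, -0.0248, 0.0576, 0, 0, 0, -1]
    - [-0.18, -0.0254, 0.0522, 0, 0, 0, -1]
    - [-0.18, -0.0254, 0.0522, 0, 0, 0, -1]

```text
time_s: 5.95
ee_pos: [439.4, -74.2, 108.7]
ee_rot: [-180.0, -0.3, -172.9]
force: [-5.6, -3.5, 6.0]
gripper_width: 15.7
gripper_force: 20.0
```

Call:
send_rows:
  motion:
    - [0, 0, 0, 0, 0, 0, 0.1]
    - [0, 0, 0, 0, 0, 0, 0.1]
    - [0, 0, 0, 0, 0, 0, 0.1]
    - [0, 0, 0.06, 0, 0, 0, 0.1]
    - [-0.02, 0.03, 0.15, 0, 0, 0, 0.1]
    - [-0.05, 0.1, 0.25, 0, 0, 0, 0.1]
    - [-0.07, 0.16, 0.3, 0, 0, 0, 0.1]
    - [-0.07, 0.16, 0.3, 0, 0, 0, 0.1]
    - [-0.07, 0.16, 0.3, 0, 0, 0, 0.1]

```text
time_s: 7.08
ee_pos: [407.8, 6.0, 257.3]
ee_rot: [-180.0, -0.1, -173.0]
force: [-0.5, -0.1, -0.3]
gripper_width: 50.0
gripper_force: 0.0
```

```bash
python3 - <<'E'
from h import *
import pickle
f=grab('wrist'); cv2.imwrite('pics/w3.png',f['pixels'][120:320,150:550,::-1].repeat(2,0).repeat(2,1)); pickle.dump(f,open('w3.pkl','wb'))
s=env.state(); print(s['time_s'],s['ee_pos'],s['ee_rot'],s['qpos'])
X=cloud(f); ok=f['depth']>0
m=ok&(X[...,2]>83)&(X[...,2]<160)&(X[...,0]<560)&(X[...,0]>400)&(abs(X[...,1]+60)<40)
P=X[m]; print(P.min(0),P.max(0)); t=P[:,2]>P[:,2].max()-8; print(P[t].mean(0))
E
```

```text
7.125 [407.68148571   5.80661501 256.90901234] [ 1.79994979e+02 -1.41068921e-01 -1.73004666e+02] [-7.88618284e-01  1.40897454e+00  1.04618156e+02 -1.46930428e-02
  7.41133189e+01 -9.77799064e+01]
[431.09907292 -81.271543    83.02714191] [485.53751415 -60.54088529 134.94955032]
[445.94749431 -71.62018387 130.23971351]
```

View pics/w3.png

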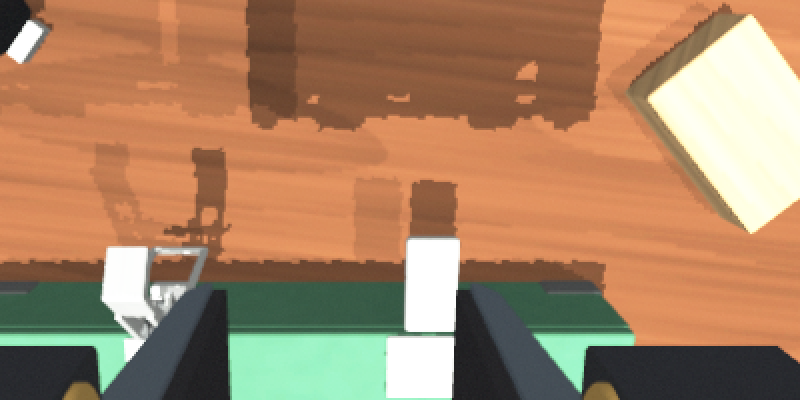

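Call:
send_rows:
  motion:
    - [0.03, 0.05, -0.1, 0, 0, 0, 0.1]
    - [0.0656, 0.0944, -0.2, 0, 0, 0, 0.1]
    - [0.0656, 0.0944, -0.29, 0, 0, 0, 0.1]
    - [0.0656, 0.0944, -0.34, 0, 0, 0, 0.1]
    - [0.0656, 0.0944, -0.38, 0, 0, 0, 0.1]
    - [0.0656, 0.0944, -0.41, 0, 0, 0, 0.1]
    - [0.0656, 0.0944, -0.414, 0, 0, 0, 0.1]
    - [0.0656, 0.0944, -0.414, 0, 0, 0, 0.1]
    - [0.0656, 0.0944, -0.414, 0, 0, 0, -0.4]
    - [0.0656, 0.0944, -0.414, 0, 0, 0, -1]
    - [0.0656, 0.0944, -0.414, 0, 0, 0, -1]
    - [0.0656, 0.0944, -0.414, 0, 0, 0, -1]
  squeeze: 40

```text
time_s: 8.62
ee_pos: [441.4, 52.0, 51.5]
ee_rot: [-179.8, 0.0, -172.9]
force: [1.3, -8.6, 0.9]
gripper_width: 23.8
gripper_force: 40.0
```

Call:
send_rows:
  motion:
    - [0.001, -0.003, 0.019, 0, 0, 0, -1]
    - [0.0026, -0.003, 0.0388, 0, 0, 0, -1]
    - [0.0083, -0.002, 0.077, 0, 0, 0, -1]
    - [0.0177, -0.001, 0.1146, 0, 0, 0, -1]
    - [0.03, 0.0007, 0.1514, 0, 0, 0, -1]
    - [0.0454, 0.0027, 0.1868, 0, 0, 0, -1]
    - [0.0641, 0.005, 0.2208, 0, 0, 0, -1]
    - [0.0641, 0.005, 0.2208, 0, 0, 0, -1]

```text
time_s: 9.62
ee_pos: [472.8, 55.8, 162.4]
ee_rot: [-180.0, -0.0, -173.0]
force: [0.1, -1.2, 0.7]
gripper_width: 23.3
gripper_force: 40.0
```

Call:
send_rows:
  motion:
    - [0.0212, 0.0026, 0.0322, 0, 0, 0, -1]
    - [0.0454, 0.0056, 0.0624, 0, 0, 0, -1]
    - [0.072, 0.0089, 0.0902, 0, 0, 0, -1]
    - [0.101, 0.0126, 0.1158, 0, 0, 0, -1]
    - [0.132, 0.0164, 0.1386, 0, 0, 0, -1]
    - [0.1649, 0.0205, 0.1588, 0, 0, 0, -1]
    - [0.1993, 0.0248, 0.1758, 0, 0, 0, -1]
    - [0.2352, 0.0292, 0.1898, 0, 0, 0, -1]
    - [0.2721, 0.0338, 0.2006, 0, 0, 0, -1]
    - [0.3098, 0.0385, 0.2082, 0, 0, 0, -1]
    - [0.3481, 0.0433, 0.2124, 0, 0, 0, -1]
    - [0.3864, 0.0481, 0.2132, 0, 0, 0, -1]
    - [0.39, 0.0485, 0.2132, 0, 0, 0, -1]
    - [0.39, 0.0485, 0.2132, 0, 0, 0, -1]

```text
time_s: 11.38
ee_pos: [666.7, 79.8, 268.9]
ee_rot: [-180.0, -0.1, -173.0]
force: [-3.4, -1.8, 4.4]
gripper_width: 23.3
gripper_force: 40.0
```

Call:
send_rows:
  motion:
    - [0, 0, 0, 0, 0, 0, 0.1]
    - [0, 0, 0, 0, 0, 0, 0.1]
    - [0, 0, 0, 0, 0, 0, 0.1]
    - [0, 0, 0.06, 0, 0, 0, 0.1]
    - [0, 0, 0.16, 0, 0, 0, 0.1]
    - [-0.1, -0.06, 0.19, 0, 0, 0, 0.1]
    - [-0.2, -0.15, 0.19, 0, 0, -0.05, 0.1]
    - [-0.28, -0.25, 0.18, 0, 0, -0.1, 0.1]
    - [-0.36, -0.36, 0.15, 0, 0, -0.15, 0.1]
    - [-0.43, -0.46, 0.1, 0, 0, -0.217, 0.1]
    - [-0.47, -0.56, 0.04, 0, 0, -0.217, 0.1]
    - [-0.47, -0.66, 0, 0, 0, -0.217, 0.1]
    - [-0.47, -0.7, -0.04, 0, 0, -0.217, 0.1]
    - [-0.47, -0.7, -0.04, 0, 0, -0.217, 0.1]
    - [-0.47, -0.7, -0.04, 0, 0, -0.217, 0.1]

```text
time_s: 13.25
ee_pos: [433.4, -269.3, 248.7]
ee_rot: [180.0, 0.1, 174.0]
force: [0.1, 0.9, 0.9]
gripper_width: 50.2
gripper_force: 0.0
```

```bash
python3 - <<'E'
from h import *
import pickle
f=grab('wrist'); save(f,'w4.png'); g=grab('scene'); save(g,'s4.png'); pickle.dump((f,g),open('w4.pkl','wb'))
s=env.state(); print(s['time_s'],s['ee_pos'],s['ee_rot'],s['qpos'])
X=cloud(f)
m=(f['depth']>0)&(abs(X[...,1]+330)<60)&(X[...,2]>6)&(X[...,2]<25)&(X[...,0]>340)&(X[...,0]<590)&(np.arange(480)[:,None]<300)
print(m.sum(),cv2.minAreaRect(X[m][:,:2].astype(np.float32)),np.median(X[m][:,2]))
Y=cloud(g)
m=(g['depth']>0)&(Y[...,2]>100)&(Y[...,2]<250)&(Y[...,0]>560)&(Y[...,0]<780)&(abs(Y[...,1])<190)
P=Y[m]; c=(P-[575,0,0])@np.array([.9923,.1236,0]); k=P[:,2]
print('lid outer face x vs z',np.polyfit(k,c,1),m.sum())
E
```

```text
13.35 [ 433.70425733 -269.00241312  249.22914625] [-1.79969117e+02  1.14047302e-01  1.74072401e+02] [-3.31163913e+01  1.11604369e+01  9.43825184e+01  2.55904312e-02
  7.43414895e+01 -1.17195643e+02]
2955 ((454.51214599609375, -330.02667236328125), (22.735401153564453, 160.05198669433594), 84.26920318603516) 13.282198796210366
lid outer face x vs z [-2.50340523e-02  1.04423895e+02] 3788
```

View pics/s4.png

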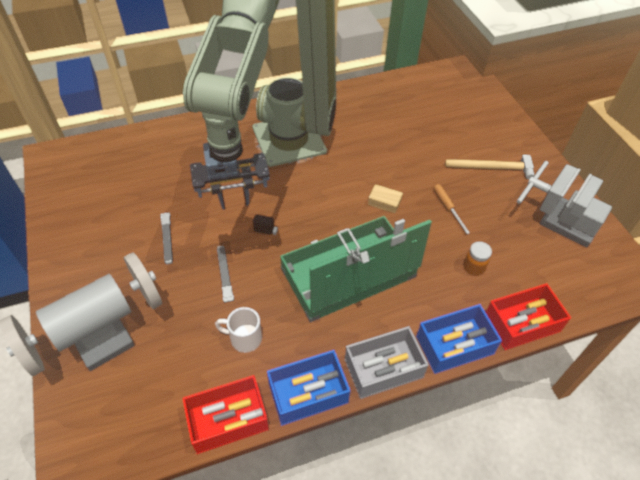

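View pics/w4.png

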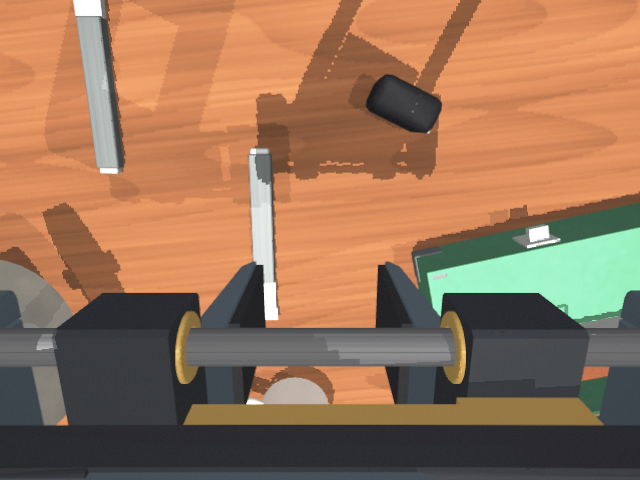

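The scene view shows the lid standing upright (about (370,260)) with the bail sticking out, and some small part inside the case near (380,232). The wrist view shows the chisel from (260,150) to its blade at (271,318). I'll grasp it now.

Call:
send_rows:
  motion:
    - [0.03, -0.06, -0.1, 0, 0, 0.004, 0.1]
    - [0.068, -0.1232, -0.2, 0, 0, 0.004, 0.1]
    - [0.068, -0.1232, -0.3, 0, 0, 0.004, 0.1]
    - [0.068, -0.1232, -0.4, 0, 0, 0.004, 0.1]
    - [0.068, -0.1232, -0.45, 0, 0, 0.004, 0.1]
    - [0.068, -0.1232, -0.48, 0, 0, 0.004, 0.1]
    - [0.068, -0.1232, -0.49, 0, 0, 0.004, 0.1]
    - [0.068, -0.1232, -0.49, 0, 0, 0.004, 0.1]
    - [0.068, -0.1232, -0.49, 0, 0, 0.004, -0.3]
    - [0.068, -0.1232, -0.49, 0, 0, 0.004, -1]
    - [0.068, -0.1232, -0.49, 0, 0, 0.004, -1]
    - [0.068, -0.1232, -0.49, 0, 0, 0.004, -1]
  squeeze: 40

```text
time_s: 14.85
ee_pos: [467.3, -331.9, 3.6]
ee_rot: [-179.9, 0.1, 174.2]
force: [0.1, -1.0, 3.5]
gripper_width: 21.8
gripper_force: 40.0
```

Call:
send_rows:
  motion:
    - [0, 0, 0.01, 0, 0, 0, -1]
    - [0, 0, 0.03, 0, 0, 0, -1]
    - [0, 0, 0.08, 0, 0, 0, -1]
    - [0, 0, 0.16, 0, 0, 0, -1]
    - [0, 0, 0.26, 0, 0, 0, -1]
    - [0, 0, 0.36, 0, 0, 0, -1]
    - [0, 0, 0.4, 0, 0, 0, -1]
    - [0, 0, 0.4, 0, 0, 0, -1]

```text
time_s: 15.85
ee_pos: [467.5, -331.7, 205.0]
ee_rot: [-179.9, 0.2, 174.2]
force: [-0.5, 0.2, -4.5]
gripper_width: 21.8
gripper_force: 40.0
```

```bash
python3 - <<'E'
from h import *
import pickle
f=grab('top'); cv2.imwrite('pics/t5.png',cv2.resize(f['pixels'][165:275,225:385,::-1],None,fx=5,fy=5,interpolation=cv2.INTER_CUBIC)); 
g=pickle.load(open('w4.pkl','rb'))[1]
B=np.array([[.9923,.1236,0],[-.1236,.9923,0],[0,0,1]])
for n,h in(('top',f),('scene',g)):
    C=(cloud(h)-[575,0,0])@B.T; ok=(h['depth']>0)
    print(n)
    for x in range(-90,40,15):
        r=[]
        for y in range(-160,170,20):
            m=ok&(abs(C[...,0]-x)<7.5)&(abs(C[...,1]-y)<10)&(C[...,2]<150)
            r.append('%4d/%-3d'%(np.median(C[m][:,2]),C[m][:,2].max()) if m.sum()>2 else '   .    ')
        print(x,' '.join(r))
E
```

```text
top
-90   45/66    20/67     9/65     8/66     5/69     6/65     6/65     6/68     5/67    10/70    14/66    16/68    12/66     9/66     9/69    20/66    37/68 
-75   19/64     5/23     2/9      2/9      3/9      3/11     2/6      3/11     1/11     3/6      2/12     1/9      2/11     2/7      1/7     18/23    32/66 
-60    5/65     3/9      2/10     1/11     2/8      2/8      2/9      2/10     2/10     3/8      2/8      2/8      2/11     2/10     2/6      2/9     12/67 
-45    4/67     1/6      1/8      4/8      2/10     1/9      0/9      0/9      3/13     2/8      2/6      2/11     1/7      1/9      1/9      2/7     20/67 
-30    5/69     2/7      2/7      1/9      1/5      2/10     2/10     2/9      2/8      2/9      2/11     3/9      3/6      1/9      2/10     3/10     9/69 
-15    6/69     1/12     1/7      2/9      2/8      1/6      2/9      2/11     1/9      2/9      1/9      2/9      2/6      1/9      1/7      2/10    24/67 
0    5/69     2/8      2/9      3/10     2/11     2/9      1/6      1/6      1/7      2/9      2/7      2/6      2/8      2/9      2/10     2/8     12/69 
[... 1023 characters left out ...]
   .        .        .        .        .        .        .        .        .    
-15   39/72     2/10     4/10     .        .        .        .        .        .        .        .        .        .        .        .        .        .    
0   31/68     3/10     2/11     .        .        .        .        .        .        .        .        .        .        .        .        .        .    
15   40/69     .        .        .        .        .        .        .        .        .        .        .        .        .        .        .        .    
30   38/68    23/50     .        .        .        .        .        .        .        .        .        .        .        .        .        .        .
```

View pics/t5.png

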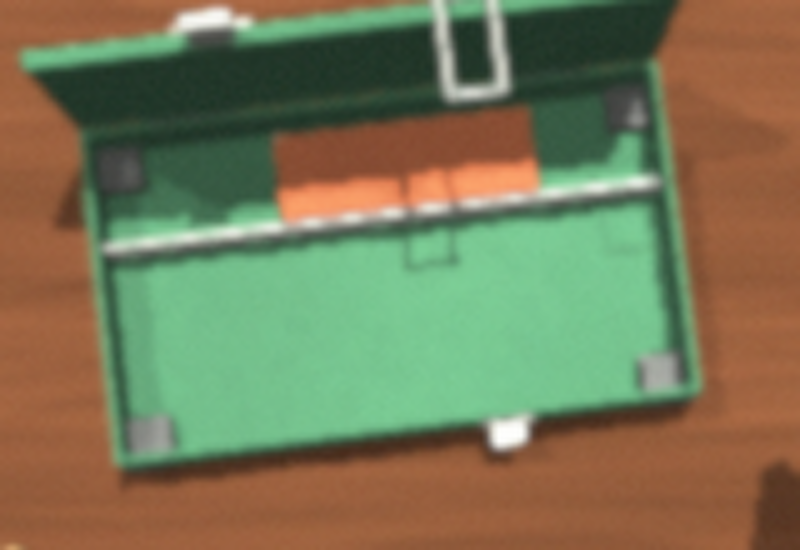

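Top view shows the front compartment is clear except for small corner blocks at (152,435) and (660,372), well away from the chisel's place near the middle. I'll carry the chisel over while turning it.

Call:
send_rows:
  motion:
    - [0, 0.05, 0.02, 0, 0, -0.08, -1]
    - [0, 0.13, 0.04, 0, 0, -0.2, -1]
    - [0, 0.22, 0.04, 0, 0, -0.33, -1]
    - [0, 0.31, 0.04, 0, 0, -0.46, -1]
    - [0, 0.4, 0.04, 0, 0, -0.6, -1]
    - [0, 0.49, 0.04, 0, 0, -0.73, -1]
    - [0, 0.57, 0.02, 0, 0, -0.86, -1]
    - [0, 0.64, 0, 0, 0, -0.95, -1]
    - [0, 0.68, 0, 0, 0, -1, -1]
    - [0, 0.694, 0, 0, 0, -1, -1]
    - [0, 0.694, 0, 0, 0, -1, -1]

```text
time_s: 17.27
ee_pos: [466.5, 15.5, 202.3]
ee_rot: [-179.9, -0.0, 114.3]
force: [0.3, -0.2, -4.2]
gripper_width: 21.7
gripper_force: 40.0
```

Call:
send_rows:
  motion:
    - [0.02, 0, 0, 0, 0, -0.1, -1]
    - [0.06, 0, 0, 0, 0, -0.2, -1]
    - [0.11, 0, 0, 0, 0, -0.287, -1]
    - [0.1456, 0, 0, 0, 0, -0.287, -1]
    - [0.1456, 0, -0.06, 0, 0, -0.287, -1]
    - [0.1456, 0, -0.12, 0, 0, -0.287, -1]
    - [0.1456, 0, -0.18, 0, 0, -0.287, -1]
    - [0.1456, 0, -0.22, 0, 0, -0.287, -1]
    - [0.1456, 0, -0.24, 0, 0, -0.287, -1]
    - [0.1456, 0, -0.24, 0, 0, -0.287, -1]
    - [0.1456, 0, -0.24, 0, 0, -0.287, -1]

```text
time_s: 18.65
ee_pos: [540.6, 15.4, 84.0]
ee_rot: [179.9, 0.0, 97.0]
force: [-0.2, 0.3, -3.5]
gripper_width: 21.9
gripper_force: 40.0
```

Call:
send_rows:
  motion:
    - [0, 0, -0.05, 0, 0, 0, -1]
    - [0, 0, -0.09, 0, 0, 0, -1]
    - [0, 0, -0.12, 0, 0, 0, -1]
    - [0, 0, -0.136, 0, 0, 0, -1]
    - [0, 0, -0.144, 0, 0, 0, -1]
    - [0, 0, -0.148, 0, 0, 0, -1]
    - [0, 0, -0.148, 0, 0, 0, -1]
    - [0, 0, -0.148, 0, 0, 0, -1]

```text
time_s: 19.65
ee_pos: [540.1, 15.6, 9.4]
ee_rot: [179.9, 0.0, 97.0]
force: [-0.2, -0.2, -3.6]
gripper_width: 21.8
gripper_force: 40.0
```

Call:
send_rows:
  motion:
    - [0, 0, -0.002, 0, 0, 0, -1]
    - [0, 0, -0.003, 0, 0, 0, -1]
    - [0, 0, -0.004, 0, 0, 0, -1]
    - [0, 0, -0.004, 0, 0, 0, -1]

```text
time_s: 20.15
ee_pos: [539.8, 15.6, 7.6]
ee_rot: [180.0, 0.0, 97.0]
force: [-1.8, -0.4, 2.6]
gripper_width: 21.6
gripper_force: 40.0
```

Call:
send_rows:
  motion:
    - [0, 0, 0, 0, 0, 0, -0.45]
    - [0, 0, 0, 0, 0, 0, -0.2]
    - [0, 0, 0, 0, 0, 0, -0.1]
    - [0, 0, 0, 0, 0, 0, -0.1]
    - [0, 0, 0.02, 0, 0, 0, -0.1]
    - [0, 0, 0.06, 0, 0, 0, -0.1]
    - [0, 0, 0.14, 0, 0, 0, -0.1]
    - [0, 0, 0.24, 0, 0, 0, -0.1]
    - [-0.05, 0, 0.34, 0, 0, 0, -0.1]
    - [-0.14, 0, 0.42, 0, 0, 0, -0.1]
    - [-0.26, 0, 0.46, 0, 0, 0, -0.1]
    - [-0.36, 0, 0.46, 0, 0, 0, -0.1]
    - [-0.36, 0, 0.46, 0, 0, 0, -0.1]
    - [-0.36, 0, 0.46, 0, 0, 0, -0.1]

```text
time_s: 21.9
ee_pos: [360.5, 15.6, 237.8]
ee_rot: [179.9, 0.0, 97.0]
force: [-0.2, 0.3, -0.3]
gripper_width: 40.8
gripper_force: 0.0
```

```bash
python3 - <<'E'
from h import *
f=grab('top'); g=grab('scene')
a=cv2.resize(f['pixels'][165:275,225:385,::-1],(640,440),interpolation=cv2.INTER_CUBIC)
cv2.imwrite('pics/t6.png',a); save(g,'s6.png')
B=np.array([[.9923,.1236,0],[-.1236,.9923,0],[0,0,1]])
C=(cloud(f)-[575,0,0])@B.T
m=(f['depth']>0)&(C[...,0]>-66)&(C[...,0]<20)&(abs(C[...,1])<150)&(C[...,2]>13)&(C[...,2]<40)
print(m.sum(),cv2.minAreaRect(C[m][:,:2].astype(np.float32)),np.percentile(C[m][:,2],[5,50,95]))
Y=(cloud(g)-[575,0,0])@B.T
m=(g['depth']>0)&(Y[...,2]>100)&(Y[...,2]<250)&(Y[...,0]>40)&(Y[...,0]<200)&(abs(Y[...,1])<190)
print('lid',np.polyfit(Y[m][:,2],Y[m][:,0],1)); s=env.state(); print(s['time_s'],s['ee_pos'],s['force'])
E
```

```text
359 ((-33.17542266845703, 17.221771240234375), (183.66517639160156, 24.581777572631836), 89.25587463378906) [13.30249723 16.43054218 21.86910531]
lid [-2.54372669e-02  1.04492703e+02]
22.0 [360.9408013   15.60460798 237.30078683] [-0.17118769 -1.04909056  0.18840859]
```

View pics/t6.png

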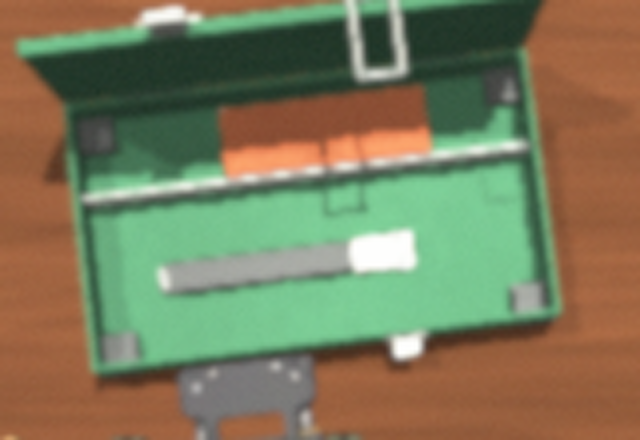

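The chisel lies flat and lengthwise on the front compartment's floor, from (163,278) to (413,250). The lid stands upright, the latch is open and the gripper is clear, so I'm handing in.

```bash
python3 -c "
from workcell import env
print(env.job_done())"
```

```text
the job is handed in; nothing more can be done
None
```

The job is handed in at about 22 s: the latch is open, the lid stands upright, and the chisel lies flat and lengthwise on the front compartment's floor, with the gripper clear; the hand-in call returned no verdict.

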